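# Snap a capped sample tube into the sprung clip of a bench rocker

## Task

Take the capped tube that lies in the white cradle and load it on the rocker: lay it level above the clip, with the bare body of the tube centred across the two forks and its cap to either side, and push it down past the sprung jaw until it sits fully home in both forks and the jaw has closed over it. Let go, and leave the things around as they stand.

Things in the scene. Friction and masses are not known exactly. Their poses are not given: they have to be found in the camera images.
- sample_tube: Screw-cap tube lying on its side in the cradle, 125 mm long, about 60 g: dark bare body 27 mm in diameter, cap 36 mm in diameter. Origin at the tip; its own z axis runs along it from tip to cap: straight body from 14 to 103 mm, cap from 103 to 125 mm. (The like tube standing upright in the magenta rack is not part of the job.)
- tube_mid (a point): Point on the axis of that tube at the middle of its straight bare body, 59 mm from the tip: the place to grip, from above and across the tube. It turns with the tube (z along the tube towards the cap).
- cradle: Low white cradle, 74 x 100 mm, fixed: base plate 8 mm thick and two V saddles at y = +30 and -30 mm, each 9 mm wide, 45 mm high, 62 mm across; 51 mm are open between them for the fingers, down to the base plate. Origin at the centre of its underside. The tube lies along the cradle's y axis, its axis 38 mm above the bench, cap towards -y.
- rocker: White laboratory rocker 150 x 170 mm, fixed to the bench, with a black dial and switch on its front (-x) side and a flat metal platform on top, 66 mm above the bench, carrying the tube clip in its middle. Origin at the centre of its underside; x points away from the front panel, y along the clip.
- seat (a point): Where tube_mid must come: on the axis of a fully seated tube, midway between the forks, 108 mm above the bench. y is the axis of the clip (the tube lies along it), x points to the fixed tines, z up. Forks at y = +30 and -30 mm, 8 mm wide; 52 mm are open between them for the fingers, to 24 mm below the axis (hinge shaft, foot plate). Flat saddles in the forks stop the tube at this height.
- jaw (a joint): Angle of the sprung jaw, one bent bar with two noses, hinged 28 mm below and 15 mm to -x of the seat. 0 = closed, grows outward, at most 0.6; a spring shuts it. A tube pushed straight down from above meets the noses about 28 mm above the seat, drives the jaw to 0.12-0.19 and is home when it has shut. It takes 5 to 10 N, then the jaw helps it down.
- bench_timer: Bystander: flat white bench timer, 62 x 66 x 21 mm, near the front of the bench. Origin under its centre.
- felt_pen: Bystander: felt pen 135 mm long, 16 mm thick, lying on the bench between the rocker and the cradle. Origin under its middle.
- pens: Bystander: pale green square cup full of pens, 72 x 76 mm, 150 mm high with the pens, at the left. Origin under its centre.
- white_tub: Bystander: white oval tub, 102 x 171 x 86 mm, at the right. Origin under its centre.
- fixed_tines (a point): Point midway between the two fixed upright tines, on the line of their inner faces: 14.5 mm to +x of the seat and 10 mm above it (axes as the seat's). From this height a slanted lead-in rises outward to 22 mm above the seat and up to 12 mm farther out.
- jaw_noses (a point): Point midway between the two black noses (8 mm thick, 12 mm long, in line with the forks) of the sprung jaw; closed, it is 11 mm to -x of the seat and 14 mm above it. The jaw's bent bars reach out to 23 mm to -x of the seat and up to 27 mm above it.
Things that resemble listed ones, but are neither listed nor needed, are in the scene too. There is more than one size of the rocker; the job needs the largest.

How it is judged:
By the outcome, as a careful person would: the job done as asked, in the order asked, and still so for the second after the job is handed in, with the robot touching nothing.
It also fails if it takes over 42 s, if anything falls off the work surface, if the arm or the gripper's body presses on something with over 40 N, if the wrist force passes 120 N, or if a joint passes its speed limit or range.

## Robot

A 6-joint arm with a two-finger parallel gripper is mounted at the origin on a cart in front of the work surface, level with it; the furniture and walls round the work are solid. World frame = base frame: x ahead of the robot, y to its left, z up, the work surface at z = 0. Lengths are in m, angles in rad, forces in N, time in s.
With the tool pointing down it reaches from about 0.375 to 0.975 m from the base axis. Payload 3.8 kg.
Tool frame: the origin (TCP) lies midway between the tips of the shut fingers; the grasp point (between the pads) lies 19 mm behind it; z points along the fingers, y is the line along which they close (so a half turn about z gives the same grasp; the last joint's range is limited). The gripper opens to 85 mm and grips with 20 to 120 N. Pads are 22 mm wide; open, the fingers measure 114 mm over their backs; the gripper's body (76 mm by 85 mm) begins 54 mm behind the grasp point. The pads swing forward as they close: fully open they stand 13 mm farther back than shut.
Start: joints at [1.136, 0.264, 1.604, -0, 1.274, -0.037], TCP at [0.261, 0.622, 0.231] pointing down, gripper open.
Joint ranges: [-2.63, 2.63], [-0.94, 2.18], [0.31, 2.57], [-1.31, 4.45], [0, 2.66], [-2.55, 2.55]. Speed limits (rad/s): [2.57, 2.57, 3.14, 3.14, 3.14, 3.14].

## Interface

Orientations are given as a rotation vector (axis times angle).
In Python, from workcell import read_state, vision, ticket gives the robot as it stands. The module is installed in compiled form; this text tells all that it offers.
- The arm moves only by the tool jog_arm, never from a script. Its arguments are lists of equal length, an entry for each row: "turn": the turn, a rotation vector about the tool's x, y, z in rad, a list of three; "delta_pos": the shift along the tool's x, y, z in m, a list of three; "gripper": the finger opening in m, from 0 to 0.0854. In form: {"turn": [[rx, ry, rz], ...], "delta_pos": [[dx, dy, dz], ...], "gripper": [gripper, ...]}. A call has 1 to 20 rows; each row shifts and turns the commanded pose from where the row before left it, along the tool's axes as they then stand; what a row does not reach is not made up. A row lasts 1/12 s, in which the tool goes at most 41.7 mm and 7.16 degrees, less where a joint would pass 70% of its speed; a pose out of reach is approached as far as the arm can. A call with a gripper value outside its range is refused whole. The fingers move at their own pace and stop on an object; "grip_force" is the grip in N (left out, the last holds). Time passes only in rows, so rows that do not move let the fingers close. It gives the time, the measured TCP pose, the force, the opening and the grip force at its end, in the units of the state.
- read_state(): the state, without advancing time (a new reading comes with each control period).
- vision.read_camera(name): name is "scene" or "side" or "wrist"; returns the picture (384x512x3 uint8, red, green, blue); there is no depth.
- vision.calibration(name): a dict with "vfov" (degrees; the focal length in pixels is half the picture's height over the tangent of half this angle, whatever the lens; pixels are square), "cx", "cy" (the principal point, pixels), "dist" ([k1, k2, p1, p2, k3] as OpenCV has them; the pictures are not rectified), "R" (3x3) and "t" (3): a world point X has camera coordinates R X + t; the wrist camera has in their place "mount" (4x4, takes a point from camera to tool coordinates, whose origin is the TCP and whose axes are the flange's). Camera axes: x right, y down, z forward; pixel columns grow to the right and rows downward; lengths in m; the calibration is good to about 2 mm. A picture is of the moment at which its call begins: read the wrist's pose just before it. calibration takes no time and is no camera call.
- ticket.finish_job(): hands the job in; it is judged then, once.
The state is a dict: "time": time; "q": joint angles; "joint_vel": joint speeds; "joint_torque": joint torques, N m; "tool_pos": TCP position; "tcp_rot": TCP orientation; "wrist_force": force on the tool from outside, world axes, zero at the start; "torque": the same for the moment, N m; "width": opening from 0.0 (shut) to 1.0 (fully open); "grip_force": force on a finger pad.
Only numpy, scipy, OpenCV 4.12 (cv2) and the standard library are available. Lean on these libraries where they do the work, as an engineer would, in place of code of your own. Each camera call takes 0.05 s, during which the arm holds its last target. There are 200 camera calls.

## Working session

There is one attempt and no reset: what is moved stays moved. The work goes in short steps, Python scripts to look and compute and a tool call to move; the robot and the scene stay as the last step left them, time stands still between calls to the robot, and variables do not carry over. Pictures are saved under pics/ and viewed, at most 10 in all, crops included, and the job is handed in when it is done.

Besides the shell and the picture viewer there is one more tool, called after "Call:" as a command line: name --argument value ..., lists and objects as JSON in quotes. jog_arm: Moves the arm, as the interface text tells. Its arguments: {"type":"object","properties":{"turn":{"type":"array","items":{"type":"array","items":{"type":"number"}}},"delta_pos":{"type":"array","items":{"type":"array","items":{"type":"number"}}},"gripper":{"type":"array","items":{"type":"number"}},"grip_force":{"type":"number"}},"required":["turn","delta_pos","gripper"]}

```bash
mkdir -p pics
cat > h.py <<'E'
import numpy as np, cv2
from workcell import read_state, vision, ticket
from scipy.spatial.transform import Rotation as Ro
def cam(n):
    c=vision.calibration(n); f=192/np.tan(np.radians(c["vfov"])/2)
    K=np.array([[f,0,c["cx"]],[0,f,c["cy"]],[0,0,1]]); d=np.array(c["dist"],float)
    if "R" in c: R,t=np.array(c["R"]),np.array(c["t"])
    else:
        s=read_state(); M=np.eye(4); M[:3,:3]=Ro.from_rotvec(s["tcp_rot"]).as_matrix(); M[:3,3]=s["tool_pos"]
        T=np.linalg.inv(M@np.array(c["mount"])); R,t=T[:3,:3],T[:3,3]
    return K,d,R,t
def ray(C,px):
    K,d,R,t=C; u=cv2.undistortPoints(np.array(px,float).reshape(-1,1,2),K,d).reshape(-1,2)
    return -R.T@t,np.c_[u,np.ones(len(u))]@R
def plane(C,px,z):
    o,v=ray(C,px); return o+v*((z-o[2])/v[:,2])[:,None]
def proj(C,X):
    K,d,R,t=C; return cv2.projectPoints(np.array(X,float).reshape(-1,1,3),cv2.Rodrigues(R)[0],t,K,d)[0].reshape(-1,2)
def snap(n,name):
    C=cam(n); im=vision.read_camera(n); cv2.imwrite(f"pics/{name}.png",im[:,:,::-1]); return C,im
E
python3 - <<'E'
from h import *
for n in("scene","side"):
    C,_=snap(n,n+"0"); print(n,-C[2].T@C[3],C[2][2])
print(read_state())
a=[cv2.imread(f"pics/{n}0.png") for n in("scene","side")]
E
```

```text
scene [-0.33904014  0.95053106  1.11598159] [ 0.49798412 -0.62079344 -0.60549758]
side [-0.0831989   1.04439448  0.99510149] [ 0.35567208 -0.74371945 -0.5660201 ]
{'time': 0.1, 'q': array([ 1.13608242e+00,  2.64686261e-01,  1.60523216e+00,  1.47961505e-06,
        1.27368958e+00, -3.69082488e-02]), 'joint_vel': array([-0.00075286,  0.00038313, -0.00027215,  0.00111052,  0.00016017,
        0.00241432]), 'joint_torque': array([-2.94217489e-04, -5.16711009e+01, -3.68587053e+01, -9.76624119e-05,
        6.19971353e-03,  1.43084418e-05]), 'tool_pos': array([0.26122381, 0.62169641, 0.23008367]), 'tcp_rot': array([-6.20666636e-01, -3.07918837e+00,  3.07709860e-03]), 'wrist_force': array([ 3.11968678e-04, -1.09760304e+00, -4.73302977e-01]), 'torque': array([ 0.01774255,  0.00443055, -0.01029129]), 'grip_force': 0.0, 'width': 0.9969349677060897}
```

View pics/scene0.png

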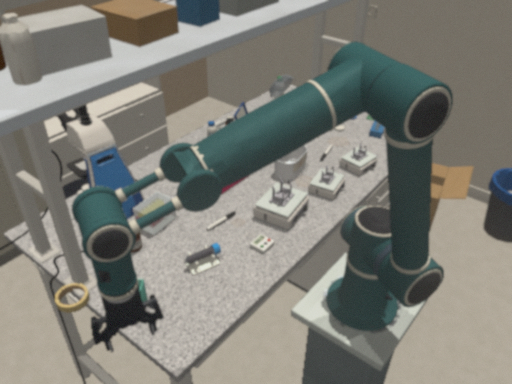

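View pics/side0.png

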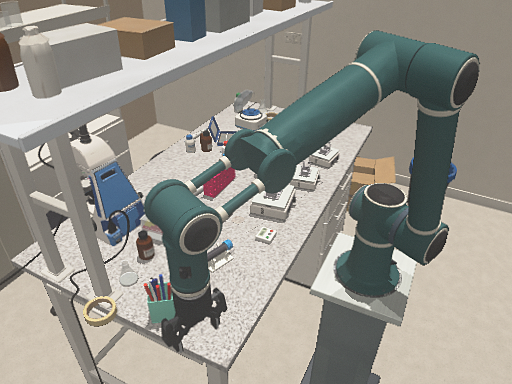

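The scene picture shows the tube with its blue cap at about (203,255), the pen at (222,220) and the timer at (262,243). The largest rocker is at (282,203), with two smaller ones behind it. The side picture shows the tube partly hidden at (222,250) and the rocker at (272,205).

Run:
```python
from h import *
S=cam("scene");D=cam("side")
im=cv2.imread("pics/scene0.png"); im2=cv2.imread("pics/side0.png")
def blue(im,x0,y0,x1,y1):
    h=cv2.cvtColor(im,cv2.COLOR_BGR2HSV)[y0:y1,x0:x1]; m=(abs(h[...,0].astype(int)-105)<15)&(h[...,1]>130)&(h[...,2]>90)
    y,x=np.nonzero(m); return len(x),x.mean()+x0,y.mean()+y0
b=blue(im,195,235,228,262); c=blue(im2,215,232,240,258); print(b,c)
print("cap",plane(S,[b[1:]],.038),plane(D,[c[1:]],.038))
print("tip",plane(S,[[189,260]],.038))
print("rocker top corners",plane(S,[[282,184],[308,201],[289,220],[255,208]],.066))
print("forks tops",plane(S,[[276,186],[290,187]],.12))
big=np.hstack([cv2.resize(im[165:280,170:320],None,fx=2.6,fy=2.6,interpolation=2),cv2.resize(im2[170:285,195:345],None,fx=2.6,fy=2.6,interpolation=2)])
cv2.imwrite("pics/c1.png",big)
```

```text
(33, np.float64(215.78787878787878), np.float64(247.21212121212122)) (39, np.float64(227.92307692307693), np.float64(242.84615384615384))
cap [[0.46989918 0.13353541 0.038     ]] [[0.4749891  0.12677922 0.038     ]]
tip [[0.49593804 0.23171999 0.038     ]]
rocker top corners [[ 0.49023668 -0.26197324  0.066     ]
 [ 0.35495331 -0.23646149  0.066     ]
 [ 0.34601279 -0.10538152  0.066     ]
 [ 0.47799109 -0.08276276  0.066     ]]
forks tops [[ 0.45694301 -0.1760017   0.12      ]
 [ 0.41462459 -0.2029307   0.12      ]]
```

View pics/c1.png

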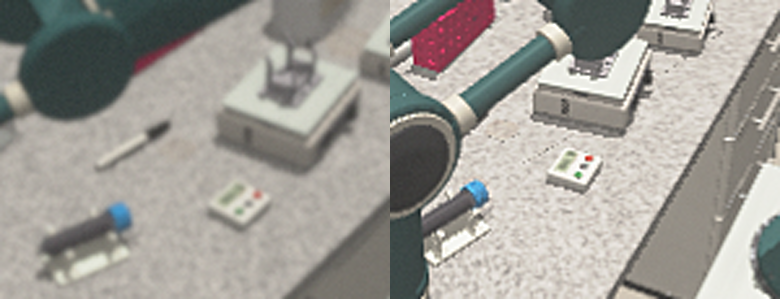

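Call:
jog_arm --turn '[[0,0,0],[0,0,0],[0,0,0],[0,0,0],[0,0,0],[0,0,0],[0,0,0],[0,0,0],[0,0,0],[0,0,0],[0,0,0],[0,0,0],[0,0,0],[0,0,0],[0,0,0],[0,0,0]]' --delta_pos '[[-0.0233,-0.02,0],[-0.0233,-0.02,0],[-0.0233,-0.02,0],[-0.0233,-0.02,0],[-0.0233,-0.02,0],[-0.0233,-0.02,0],[-0.0233,-0.02,0],[-0.0233,-0.02,0],[-0.0233,-0.02,0],[-0.0233,-0.02,0],[-0.0233,-0.02,0],[-0.0233,-0.02,0],[-0.0233,-0.02,0],[-0.0233,-0.02,0],[-0.0233,-0.02,0],[-0.0233,-0.02,0]]' --gripper '[0.085,0.085,0.085,0.085,0.085,0.085,0.085,0.085,0.085,0.085,0.085,0.085,0.085,0.085,0.085,0.085]'

```text
time: 1.43
tool_pos: [0.4813, 0.1813, 0.2308]
tcp_rot: [-0.621, -3.079, 0.0]
wrist_force: [0.7, 0.7, -0.3]
width: 0.993
grip_force: 0.0
```

Call:
jog_arm --turn '[[0,0,0.09],[0,0,0.09],[0,0,0.09],[0,0,0.09],[0,0,0.09],[0,0,0.09],[0,0,0.09],[0,0,0.09],[0,0,0.09],[0,0,0.09],[0,0,0.09],[0,0,0.09],[0,0,0.09],[0,0,0.09],[0,0,0.09],[0,0,0.09],[0,0,0]]' --delta_pos '[[0,0,0],[0,0,0],[0,0,0],[0,0,0],[0,0,0],[0,0,0],[0,0,0],[0,0,0],[0,0,0],[0,0,0],[0,0,0],[0,0,0],[0,0,0],[0,0,0],[0,0,0],[0,0,0],[0,0,0]]' --gripper '[0.085,0.085,0.085,0.085,0.085,0.085,0.085,0.085,0.085,0.085,0.085,0.085,0.085,0.085,0.085,0.085,0.085]'

```text
time: 2.85
tool_pos: [0.4808, 0.1827, 0.2308]
tcp_rot: [-2.499, -1.903, 0.001]
wrist_force: [-0.6, 0.4, -0.1]
width: 0.992
grip_force: 0.0
```

Run:
```python
from h import *
s=read_state();print(s["time"],s["tool_pos"],Ro.from_rotvec(s["tcp_rot"]).as_matrix().round(3).tolist(),s["q"].round(2))
print(np.array(vision.calibration("wrist")["mount"]).round(3).tolist())
C,_=snap("wrist","w1"); D,_=snap("side","s1"); S,_=snap("scene","sc1")
```

```text
2.85 [0.48080304 0.18273884 0.23075169] [[0.266, 0.964, -0.001], [0.964, -0.266, -0.0], [-0.001, -0.001, -1.0]] [ 0.31 -0.04  1.94  0.    1.24  0.58]
[[-0.0, -0.95, -0.312, 0.081], [1.0, -0.0, -0.0, -0.0], [0.0, -0.312, 0.95, -0.143], [0.0, 0.0, 0.0, 1.0]]
```

View pics/w1.png

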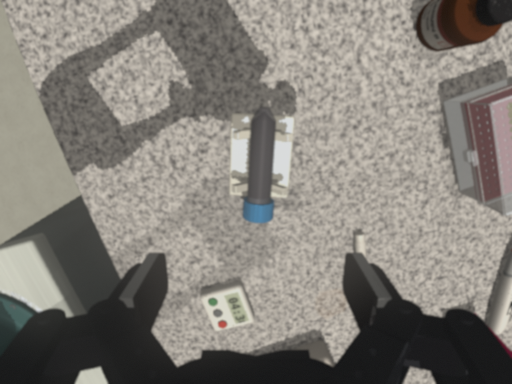

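The wrist picture shows the tube nearly upright in the view: tip at about (264,107), cap/body boundary at about (260,198), cap end at about (258,222). The saddles are on either side of it.

Run:
```python
from h import *
C=cam("wrist"); im=cv2.imread("pics/w1.png"); h=cv2.cvtColor(im,cv2.COLOR_BGR2HSV); o=-C[2].T@C[3]; print("cam",o)
m=(h[...,0]>95)&(h[...,0]<120)&(h[...,1]>120)&(h[...,2]>50)
r=np.zeros_like(m); r[190:230,235:280]=1; m&=r>0; y,x=np.nonzero(m); print("cap px",x.min(),x.max(),y.min(),y.max(),x.mean(),y.mean())
g=cv2.cvtColor(im,cv2.COLOR_BGR2GRAY)
pts=[]
for row in range(125,195,5):
    c=np.nonzero(g[row,240:290]<95)[0]+240; pts.append([(c.min()+c.max())/2,row]); print(row,c.min(),c.max(),end="; ")
P=plane(C,pts,.038); d=np.linalg.svd(P[:,:2]-P[:,:2].mean(0))[2][0]; d*=-np.sign(d[1]); print("\ndir",d,np.degrees(np.arctan2(d[1],d[0])))
p0=P[:,:2].mean(0)
for nm,px,z in(("boundary",[x.mean(),y.min()-.5],.052),("capend",[x.mean(),y.max()+.5],.045),("tip",[264,107],.04)):
    q=plane(C,[px],z)[0,:2]; print(nm,q,(q-p0)@d)
print("p0",p0)
```

```text
cam [0.50200698 0.26121247 0.37350034]
cap px 250 269 205 221 259.0774647887324 212.96478873239437
125 251 274; 130 251 275; 135 251 273; 140 250 273; 145 250 272; 150 250 272; 155 250 271; 160 250 271; 165 250 271; 170 249 270; 175 249 270; 180 248 271; 185 249 270; 190 248 269; 
dir [-0.31284574 -0.94980395] -108.23081222969124
boundary [0.47541223 0.1468131 ] 0.04918934189633184
capend [0.46949221 0.12429762] 0.07242669039817158
tip [0.50715841 0.24529299] -0.05427889708279346
p0 [0.48988438 0.19383522]
```

Call:
jog_arm --turn '[[0,0,0.042],[0,0,0],[0,0,0],[0,0,0],[0,0,0],[0,0,0],[0,0,0],[0,0,0],[0,0,0],[0,0,0],[0,0,0],[0,0,0]]' --delta_pos '[[0,0,0],[0.0083,0.0052,0],[0,0,0.03],[0,0,0.03],[0,0,0.03],[0,0,0.03],[0,0,0.025],[0,0,0.02],[0,0,0.02],[0,0,0.015],[0,0,0.011],[0,0,0]]' --gripper '[0.085,0.085,0.085,0.085,0.085,0.085,0.085,0.085,0.085,0.085,0.085,0.085]'

```text
time: 4.0
tool_pos: [0.487, 0.1888, 0.0176]
tcp_rot: [-2.534, -1.854, 0.007]
wrist_force: [-0.3, -0.4, -0.5]
width: 0.996
grip_force: 0.0
```

Run:
```python
from h import *
s=read_state();print(s["time"],s["tool_pos"],s["wrist_force"])
C,_=snap("wrist","w2"); D,_=snap("side","s2"); print(proj(C,[[.4883,.189,.0515],[.5065,.2455,.04],[.4683,.1258,.045]]))
```

```text
4.0 [0.48697393 0.18879093 0.01762789] [-0.26184817 -0.43953351 -0.49399691]
[[258.43668939 296.95297661]
 [259.38786082 149.95948854]
 [257.98559944 394.68094063]]
```

View pics/w2.png

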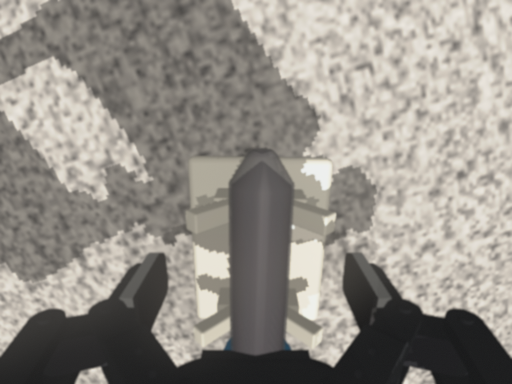

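The tube lies centred between the pads: tip at (262,150), body column ~260, saddles at rows 215 and 325. I'll grip it here.

Call:
jog_arm --turn '[[0,0,0],[0,0,0],[0,0,0],[0,0,0],[0,0,0],[0,0,0],[0,0,0],[0,0,0],[0,0,0],[0,0,0]]' --delta_pos '[[0,0,-0.003],[0,0,0],[0,0,0],[0,0,0],[0,0,0],[0,0,0],[0,0,0],[0,0,0],[0,0,0],[0,0,0]]' --gripper '[0.02,0.02,0.02,0.02,0.02,0.02,0.02,0.02,0.02,0.02]' --grip_force 70

```text
time: 4.93
tool_pos: [0.4891, 0.1894, 0.0243]
tcp_rot: [2.537, 1.852, 0.002]
wrist_force: [-1.4, 0.1, 5.8]
width: 0.292
grip_force: 68.6
```

Call:
jog_arm --turn '[[0,0,0],[0,0,0],[0,0,0],[0,0,0],[0,0,0],[0,0,0],[0,0,0],[0,0,0],[0,0,0],[0,0,0]]' --delta_pos '[[0,0,0],[0,0,-0.01],[0,0,-0.02],[0,0,-0.03],[0,0,-0.03],[0,0,-0.03],[0,0,-0.03],[0,0,-0.03],[0,0,-0.03],[0,0,0]]' --gripper '[0.02,0.02,0.02,0.02,0.02,0.02,0.02,0.02,0.02,0.02]'

```text
time: 5.77
tool_pos: [0.4924, 0.1904, 0.2414]
tcp_rot: [2.534, 1.851, 0.019]
wrist_force: [0.3, 0.6, 0.7]
width: 0.294
grip_force: 68.9
```

Call:
jog_arm --turn '[[0,0,0],[0,0,0],[0,0,0],[0,0,0],[0,0,0],[0,0,0],[0,0,0],[0,0,0],[0,0,0],[0,0,0]]' --delta_pos '[[-0.02,0.0005,0],[-0.028,0.0005,0],[-0.028,0.0005,0],[-0.028,0.0005,0],[-0.028,0.0005,0],[-0.028,0.0005,0],[-0.028,0.0005,0],[-0.028,0.0005,0],[-0.028,0.0005,0],[-0.007,0.0005,0]]' --gripper '[0.02,0.02,0.02,0.02,0.02,0.02,0.02,0.02,0.02,0.02]'

```text
time: 6.6
tool_pos: [0.4155, -0.0542, 0.2331]
tcp_rot: [2.538, 1.85, -0.003]
wrist_force: [0.4, -0.3, -0.1]
width: 0.291
grip_force: 68.8
```

Call:
jog_arm --turn '[[0,0,0.09],[0,0,0.09],[0,0,0.09],[0,0,0.09],[0,0,0.09],[0,0,0.09],[0,0,0.09],[0,0,0.09],[0,0,0.09],[0,0,0.09],[0,0,0.09],[0,0,0.09],[0,0,0],[0,0,0]]' --delta_pos '[[0,0,0],[0,0,0],[0,0,0],[0,0,0],[0,0,0],[0,0,0],[0,0,0],[0,0,0],[0,0,0],[0,0,0],[0,0,0],[0,0,0],[0,0,0],[0,0,0]]' --gripper '[0.02,0.02,0.02,0.02,0.02,0.02,0.02,0.02,0.02,0.02,0.02,0.02,0.02,0.02]'

```text
time: 7.77
tool_pos: [0.417, -0.0511, 0.2331]
tcp_rot: [-3.128, -0.29, 0.0]
wrist_force: [-0.5, 0.2, -0.7]
width: 0.294
grip_force: 68.8
```

Run:
```python
from h import *
s=read_state();print(s["time"],s["tool_pos"],Ro.from_rotvec(s["tcp_rot"]).as_matrix().round(3).tolist(),s["q"].round(2),s["width"])
import json; json.dump([list(s["tool_pos"]),list(s["tcp_rot"])],open("w3.json","w"))
C,_=snap("wrist","w3"); D,_=snap("side","s3"); D,_=snap("scene","sc3");
```

```text
7.7667 [ 0.41697889 -0.05107727  0.2331461 ] [[0.983, 0.184, -0.0], [0.184, -0.983, 0.0], [-0.0, -0.0, -1.0]] [-0.18 -0.24  2.11  0.    1.27  1.2 ] 0.2936249846186373
```

View pics/w3.png

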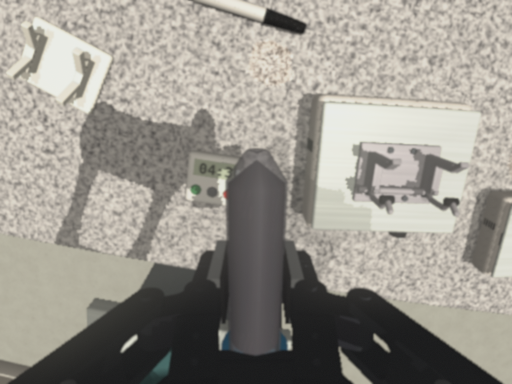

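The wrist picture shows the large rocker, with platform corners about (322,98), (478,108), (452,232), (315,228). The clip stands at (355–465, 142–212), and the dial is on the left face at (310,145). A zoom is needed to read the clip.

Run:
```python
import cv2
im=cv2.imread("pics/w3.png"); cv2.imwrite("pics/c3.png",cv2.resize(im[90:240,300:490],None,fx=4,fy=4,interpolation=cv2.INTER_CUBIC))
```

```text
(no output)
```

View pics/c3.png

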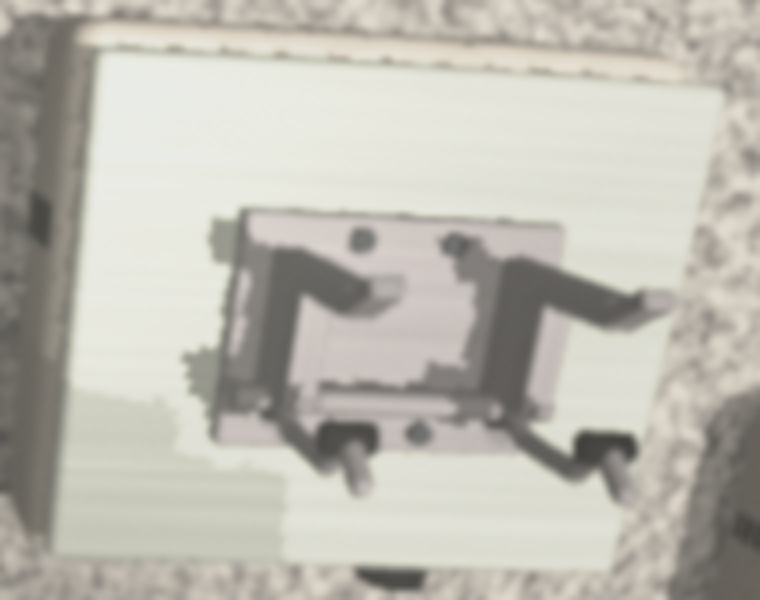

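Zoomed in: the black noses are at crop (348,435) and (605,440), i.e. on the image-bottom side. The fixed tines' tips are at (385,290) and (655,300) and the front dial at (390,578). So the clip axis runs along image x and the rocker's +x points image-up.

```bash
cat > m.py <<'E'
from h import *
import json
C=list(cam("wrist")); p,r=json.load(open("w3.json"))
M=np.eye(4);M[:3,:3]=Ro.from_rotvec(r).as_matrix();M[:3,3]=p
T=np.linalg.inv(M@np.array(vision.calibration("wrist")["mount"]));C[2],C[3]=T[:3,:3],T[:3,3]
c=lambda a:[[300+(x+.5)/4-.5,90+(y+.5)/4-.5] for x,y in a]
E
python3 - <<'E'
from m import *
def rep(nm,a,z):
    P=plane(C,c(a),z)[:,:2]; d=P[0]-P[1]; print(nm,P.round(4).tolist(),"len",np.linalg.norm(d).round(4),"ang",np.degrees(np.arctan2(d[1],d[0])).round(2),"mid",P.mean(0).round(4)); return P
n=rep("noses",[(348,434),(605,440)],.124)
t=rep("tips",[(388,283),(660,295)],.130)
f=rep("forkbase",[(280,398),(502,403)],.085)
rep("foot top edge",[(245,210),(563,224)],.07)
rep("plat top",[(100,52),(722,90)],.066); rep("plat bot",[(52,552),(612,570)],.066); rep("plat left",[(100,52),(52,552)],.066)
K=plane(C,c([(100,52),(722,90),(52,552),(612,570)]),.066)[:,:2].mean(0); print("centre",K)
# tube in the hand
im=cv2.imread("pics/w3.png");g=cv2.cvtColor(im,cv2.COLOR_BGR2GRAY);print([ (r,[int(v) for v in g[r,215:300:5]]) for r in (200,240)])
E
```

```text
noses [[0.432, -0.1633], [0.4414, -0.2217]] len 0.0591 ang 99.17 mid [ 0.4367 -0.1925]
tips [[0.4663, -0.1583], [0.4753, -0.2172]] len 0.0596 ang 98.72 mid [ 0.4708 -0.1878]
forkbase [[0.428, -0.1631], [0.4373, -0.2197]] len 0.0573 ang 99.35 mid [ 0.4326 -0.1914]
foot top edge [[0.4697, -0.1468], [0.4825, -0.2287]] len 0.0829 ang 98.85 mid [ 0.4761 -0.1877]
plat top [[0.4995, -0.1028], [0.5233, -0.2613]] len 0.1602 ang 98.54 mid [ 0.5114 -0.1821]
plat bot [[0.3696, -0.1227], [0.3925, -0.2819]] len 0.1608 ang 98.17 mid [ 0.3811 -0.2023]
plat left [[0.4995, -0.1028], [0.3696, -0.1227]] len 0.1314 ang 8.68 mid [ 0.4346 -0.1127]
centre [ 0.44624235 -0.19215544]
[(200, [151, 163, 189, 74, 80, 85, 87, 89, 95, 98, 94, 88, 87, 84, 97, 146, 92]), (240, [163, 127, 122, 73, 77, 82, 84, 87, 92, 95, 90, 85, 84, 77, 99, 124, 150])]
```

Run:
```python
from h import *
c=vision.calibration("wrist"); K,d,_,_=cam("wrist"); M=np.array(c["mount"])
for n in("w2","w3"):
    g=cv2.GaussianBlur(cv2.cvtColor(cv2.imread(f"pics/{n}.png"),cv2.COLOR_BGR2GRAY),(3,3),0).astype(float)
    for row in range(190,340,15):
        s=g[row,205:315]; gr=np.diff(s); l=205.5+np.argmin(gr[:45]); r=205.5+60+np.argmax(gr[60:])
        u=cv2.undistortPoints(np.array([[[l,row]],[[r,row]]],float),K,d).reshape(-1,2)
        a=np.c_[u,[1,1]]@M[:3,:3].T
        # in tool axes: tangent to cylinder along x -> y/z half-angle
        t=np.arctan(a[:,1]/a[:,2]); h=(t[1]-t[0])/2; D=.0135/np.sin(h); m=t.mean(); z=M[2,3]+D*np.cos(m); y=M[1,3]+D*np.sin(m)
        x=M[0,3]+a[:,0].mean()/a[:,2].mean()*(D-.0135)
        print(n,row,l,r,"x %.4f y %.4f z %.4f"%(x,y,z))
```

```text
w2 190 216.5 302.5 x 0.0552 y 0.0005 z -0.0485
w2 205 228.5 292.5 x 0.0399 y 0.0014 z -0.0187
w2 220 228.5 291.5 x 0.0338 y 0.0012 z -0.0188
w2 235 228.5 290.5 x 0.0275 y 0.0011 z -0.0190
w2 250 208.5 289.5 x 0.0373 y -0.0028 z -0.0493
w2 265 229.5 288.5 x 0.0132 y 0.0009 z -0.0174
w2 280 229.5 306.5 x 0.0263 y 0.0037 z -0.0480
w2 295 218.5 296.5 x 0.0232 y -0.0000 z -0.0511
w2 310 216.5 298.5 x 0.0227 y -0.0000 z -0.0573
w2 325 229.5 285.5 x -0.0144 y 0.0003 z -0.0211
w3 190 224.5 286.5 x 0.0440 y -0.0007 z -0.0127
w3 205 225.5 285.5 x 0.0369 y -0.0007 z -0.0105
w3 220 226.5 285.5 x 0.0303 y -0.0005 z -0.0105
w3 235 226.5 284.5 x 0.0235 y -0.0007 z -0.0105
w3 250 205.5 305.5 x 0.0467 y -0.0007 z -0.0666
w3 265 221.5 312.5 x 0.0393 y 0.0027 z -0.0608
w3 280 219.5 290.5 x 0.0212 y -0.0009 z -0.0403
w3 295 209.5 285.5 x 0.0215 y -0.0035 z -0.0488
w3 310 205.5 280.5 x 0.0163 y -0.0052 z -0.0494
w3 325 227.5 281.5 x -0.0183 y -0.0012 z -0.0167
```

Run:
```python
from h import *
a=[cv2.resize(cv2.imread(f"pics/{n}.png")[140:352,195:325],None,fx=2.8,fy=2.8,interpolation=2) for n in("w2","w3")]
cv2.imwrite("pics/c4.png",np.hstack(a))
```

```text
(no output)
```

View pics/c4.png

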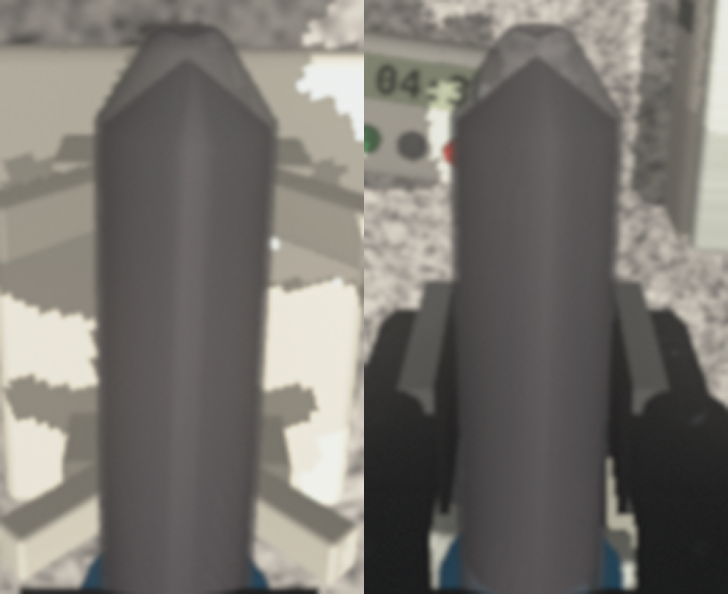

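The crop shows the tube in the hand (right) narrower at the shoulder than in the cradle (left): 57.5 against 63.6 px. The rear width is nearly unchanged, so the tip droops about 7°. I'll counter-tilt the tool, move over the clip and turn the tube along it.

Call:
jog_arm --turn '[[0,0,0],[0,0,0],[0,0,0],[0,0,0],[0,0,0],[0,0,-0.09],[0,0,-0.09],[0,0,-0.09],[0,0,-0.09],[0,0,-0.09],[0,0,-0.09],[0,0,-0.09],[0,0,-0.09],[0,0,-0.09],[0,0,0]]' --delta_pos '[[0.0028,0.028,0],[0,0.028,0],[0,0.028,0],[0,0.028,0],[0,0.028,0],[0,0,0],[0,0,0],[0,0,0],[0,0,0],[0,0,0],[0,0,0],[0,0,0],[0,0,0],[0,0,0],[0,0,0]]' --gripper '[0.015,0.015,0.015,0.015,0.015,0.015,0.015,0.015,0.015,0.015,0.015,0.015,0.015,0.015,0.015]' --grip_force 110

```text
time: 9.17
tool_pos: [0.4452, -0.1886, 0.2332]
tcp_rot: [-2.761, -1.499, 0.0]
wrist_force: [-0.3, -0.3, -1.2]
width: 0.286
grip_force: 108.4
```

Call:
jog_arm --turn '[[0,0,-0.09],[0,0,-0.09],[0,0,-0.09],[0,0,-0.09],[0,0,-0.09],[0,0,-0.09],[0,0,-0.09],[0,0,-0.1],[0,0.06,0],[0,0.06,0],[0,0,0],[0,0,0],[0,0,0]]' --delta_pos '[[0,0,0],[0,0,0],[0,0,0],[0,0,0],[0,0,0],[0,0,0],[0,0,0],[0,0,0],[0,0,0],[0,0,0],[0,0,0],[0,0,0],[0,0,0]]' --gripper '[0.015,0.015,0.015,0.015,0.015,0.015,0.015,0.015,0.015,0.015,0.015,0.015,0.015]'

```text
time: 10.25
tool_pos: [0.445, -0.1887, 0.2331]
tcp_rot: [-1.988, -2.311, -0.118]
wrist_force: [-0.1, 0.4, -0.2]
width: 0.278
grip_force: 108.4
```

Run:
```python
from h import *
s=read_state();print(s["time"],s["tool_pos"],Ro.from_rotvec(s["tcp_rot"]).as_matrix().round(3).tolist(),s["q"].round(2),s["width"])
C,w=snap("wrist","w4"); D,a=snap("side","s4"); S,b=snap("scene","sc4")
seat=np.array([.446,-.1915,.108]); 
for Q in (C,D,S): print(proj(Q,[seat,seat+[0,0,.12]]).round(1).tolist())
f=lambda im,x,y,w,h,k:cv2.resize(im[y:y+h,x:x+w,::-1],(int(w*k),int(h*k)),interpolation=2)
cv2.imwrite("pics/c5.png",np.hstack([f(w,0,0,512,384,.9375),f(b,240,130,90,120,3)]))
```

```text
10.25 [ 0.44500319 -0.18867163  0.23305429] [[-0.148, 0.989, -0.018], [0.982, 0.149, 0.117], [0.119, -0.001, -0.993]] [-0.52 -0.06  1.96  0.1   1.32 -0.7 ] 0.2778850078149696
[[255.6, 206.4], [256.0, 258.9]]
[[273.4, 184.5], [274.5, 158.4]]
[[280.9, 187.9], [282.3, 159.8]]
```

View pics/c5.png

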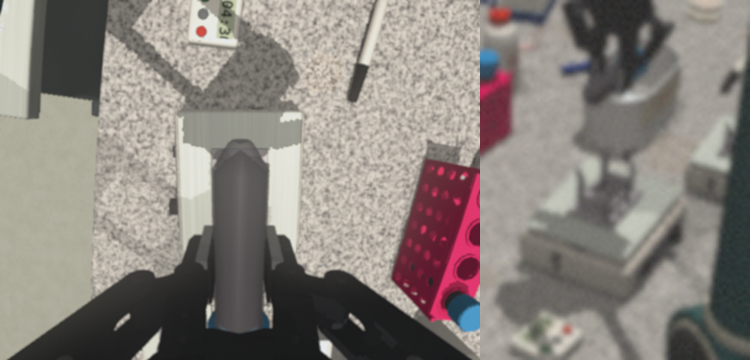

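The wrist view shows the tube along the rocker and symmetric between the fingers (tip at crop (240,140)). The scene crop shows it above the clip. I'll descend to just above the noses.

Call:
jog_arm --turn '[[0,0,0],[0,0,0],[0,0,0],[0,0,0],[0,0,0],[0,0,0],[0,0,0],[0,0,0],[0,0,0]]' --delta_pos '[[-0.0017,0.001,0.0139],[-0.0017,0,0.0139],[-0.0017,0,0.0139],[-0.0017,0,0.0139],[-0.0017,0,0.0139],[-0.0017,0,0.0139],[-0.0014,0,0.012],[0,0,0],[0,0,0]]' --gripper '[0.015,0.015,0.015,0.015,0.015,0.015,0.015,0.015,0.015]'

```text
time: 11.15
tool_pos: [0.4457, -0.188, 0.1367]
tcp_rot: [-1.985, -2.311, -0.119]
wrist_force: [-0.5, -0.1, 0.0]
width: 0.287
grip_force: 108.4
```

Run:
```python
from h import *
s=read_state();print(s["time"],s["tool_pos"],s["wrist_force"],s["torque"])
C,w=snap("wrist","w5"); D,a=snap("side","s5"); S,b=snap("scene","sc5")
f=lambda im,x,y,w,h,k:cv2.resize(im[y:y+h,x:x+w,::-1],(int(w*k),int(h*k)),interpolation=2)
cv2.imwrite("pics/c6.png",np.hstack([f(w,120,100,270,270,1.6),f(b,245,140,75,90,4.8)]))
```

```text
11.15 [ 0.44569181 -0.18802708  0.13668793] [-0.48939142 -0.13481349  0.0146164 ] [-0.03529326 -0.01542428 -0.00862253]
```

View pics/c6.png

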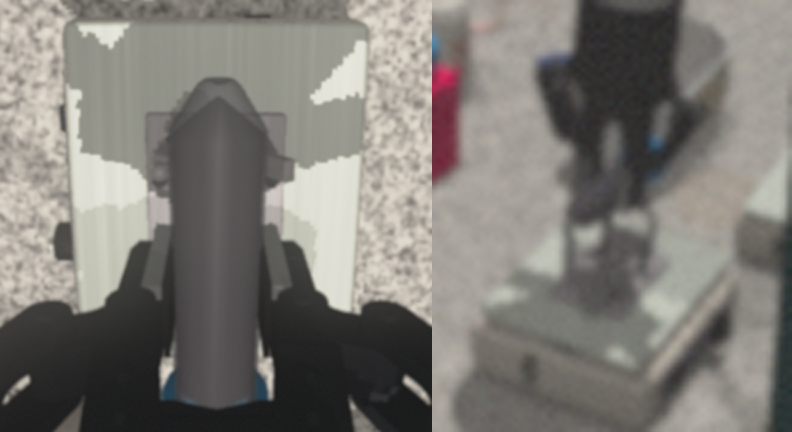

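The wrist crop shows the near fork's jaw bar at the tube's left (x≈152–165, y≈175) and the tine tip at its right (x≈292, y≈168). The tube lies between them.

Run:
```python
from h import *
C=cam("wrist"); s=read_state(); print(s["tool_pos"])
c=lambda a:[[120+x/1.6,100+y/1.6] for x,y in a]
ex=np.array([.988,.153]); ey=np.array([-.153,.988]); s0=np.array([.446,-.1915])
for nm,a,z in(("tine tip",[(293,168)],.13),("jaw bar",[(152,180)],.125),("plat",[(66,30),(366,30),(70,200),(361,200)],.066),("foot",[(147,112),(286,112)],.07),("tube shoulders",[(167,130),(266,130)],.142),("tube rear",[(176,370),(258,370)],.142)):
    P=plane(C,c(a),z)[:,:2]-s0; print(nm,(P@ex*1e3).round(1),(P@ey*1e3).round(1))
```

```text
[ 0.44697773 -0.18892139  0.13826783]
tine tip [26.9] [28.3]
jaw bar [-20.3] [23.1]
plat [-64.4  68.  -67.1  69.8] [75.9 75.5 -2.1 -2.5]
foot [-28.9  32.7] [39.8 39.6]
tube shoulders [-13.2  16.5] [43.  42.9]
tube rear [-12.2  15.5] [-38.7 -38.8]
```

Run:
```python
from h import *
K,d,_,_=cam("wrist"); M=np.array(vision.calibration("wrist")["mount"])
def go(n,sh,re,k,o,tilt):
    Rt=Ro.from_rotvec([0,tilt,0]).as_matrix(); R=Rt@M[:3,:3]; p=Rt@M[:3,3]; out=[]
    for (l,r,y) in (sh,re):
        px=np.array([[[o[0]+l/k,o[1]+y/k]],[[o[0]+r/k,o[1]+y/k]]],float)
        a=np.c_[cv2.undistortPoints(px,K,d).reshape(-1,2),[1,1]]@R.T
        t=np.arctan(a[:,1]/a[:,2]); D=.0135/np.sin((t[1]-t[0])/2); out.append((p[0]+a[:,0].mean()/a[:,2].mean()*D,p[2]+D))
    (x1,z1),(x2,z2)=out; print(n,np.round(out,4).tolist(),"tip-down deg",np.degrees(np.arctan2(z1-z2,x1-x2)).round(1))
go("w2",(98,276,120),(103,253,555),2.8,(195,140),0)
go("w3",(92,253,117),(96,243,555),2.8,(195,140),0)
go("w5",(167,266,130),(176,258,370),1.6,(120,100),.119)
g=cv2.cvtColor(cv2.imread("pics/w5.png"),cv2.COLOR_BGR2GRAY)
for n,rows in(("w2",(185,330)),("w3",(185,330)),("w4",(185,330)),("w5",(185,330))):
    g=cv2.cvtColor(cv2.imread(f"pics/{n}.png"),cv2.COLOR_BGR2GRAY)
    for r in rows: print(n,r,"L",g[r,218:236].tolist(),"R",g[r,276:298].tolist())
```

```text
w2 [[0.0445, -0.0148], [-0.0364, -0.018]] tip-down deg 2.3
w3 [[0.0411, -0.0013], [-0.0388, -0.0155]] tip-down deg 10.1
w5 [[0.0425, -0.0163], [-0.0392, -0.0065]] tip-down deg -6.8
w2 185 L [170, 170, 171, 170, 170, 171, 171, 170, 170, 163, 139, 109, 91, 81, 75, 73, 73, 74] R [90, 90, 89, 89, 89, 89, 87, 87, 86, 85, 84, 84, 83, 83, 86, 94, 101, 116, 140, 161, 170, 172]
w2 330 L [206, 206, 206, 206, 206, 206, 206, 206, 206, 202, 193, 172, 133, 100, 84, 75, 73, 74] R [84, 82, 82, 80, 79, 76, 74, 80, 96, 123, 159, 184, 192, 193, 193, 193, 193, 193, 192, 192, 193, 192]
w3 185 L [198, 222, 229, 231, 231, 229, 217, 176, 131, 100, 83, 74, 74, 75, 75, 76, 77, 79] R [86, 85, 85, 84, 83, 83, 81, 81, 85, 97, 113, 137, 157, 168, 175, 171, 148, 120, 106, 101, 97, 95]
w3 330 L [88, 132, 145, 139, 128, 120, 116, 112, 107, 96, 79, 66, 61, 61, 61, 63, 65, 67] R [72, 70, 66, 68, 74, 80, 87, 92, 92, 92, 90, 90, 101, 125, 148, 142, 97, 46, 28, 30, 31, 30]
w4 185 L [227, 227, 226, 224, 217, 204, 183, 150, 116, 97, 87, 83, 83, 84, 84, 85, 85, 86] R [89, 88, 87, 87, 86, 86, 84, 84, 89, 102, 133, 177, 214, 224, 225, 223, 222, 223, 224, 225, 226, 226]
w4 330 L [51, 115, 180, 214, 219, 214, 193, 162, 161, 172, 144, 96, 69, 62, 63, 66, 68, 69] R [65, 63, 65, 76, 107, 150, 182, 187, 175, 175, 185, 188, 182, 166, 131, 80, 38, 28, 31, 30, 31, 30]
w5 185 L [123, 122, 122, 121, 117, 109, 94, 79, 74, 73, 74, 74, 74, 76, 78, 78, 79, 80] R [81, 81, 80, 79, 79, 77, 76, 75, 75, 79, 85, 98, 114, 123, 125, 126, 125, 125, 125, 125, 124, 125]
w5 330 L [44, 93, 148, 183, 200, 205, 208, 212, 209, 186, 141, 94, 70, 64, 65, 67, 69, 71] R [67, 65, 66, 79, 106, 143, 169, 179, 190, 197, 195, 187, 177, 162, 132, 84, 39, 30, 31, 31, 32, 30]
```

```bash
cat > tilt.py <<'E'
from h import *
K,d,_,_=cam("wrist"); M=np.array(vision.calibration("wrist")["mount"])
def edge(s,base):  # s from inside tube outwards: first crossing halfway to the background
    b=s[10:].astype(float); lo=s[:6].mean()
    i=next((j for j in range(len(s)) if s[j]>lo+25),None)
    if i is None: return None
    hi=s[i:i+6].max(); th=(lo+hi)/2
    j=next(j for j in range(len(s)) if s[j]>th)
    return j-(s[j]-th)/(s[j]-s[j-1])
def tilt(n):
    g=cv2.cvtColor(cv2.imread(f"pics/{n}.png"),cv2.COLOR_BGR2GRAY).astype(float); X=[]
    for r in list(range(186,246,2))+list(range(322,336,2)):
        a=edge(g[r,240:205:-1],0); b=edge(g[r,274:310],0)
        if a is None or b is None: continue
        l,rr=240-a,274+b
        if rr-l>67 or rr-l<50: continue
        u=cv2.undistortPoints(np.array([[[l,r]],[[rr,r]]],float),K,d).reshape(-1,2)
        v=np.c_[u,[1,1]]@M[:3,:3].T; t=np.arctan(v[:,1]/v[:,2]); D=.0135/np.sin((t[1]-t[0])/2)
        X.append((M[0,3]+v[:,0].mean()/v[:,2].mean()*D,M[2,3]+D,r,rr-l,M[1,3]+D*np.tan(t.mean())))
    X=np.array(X); p=np.polyfit(X[:,0],X[:,1],1)
    for _ in range(3):
        e=abs(X[:,1]-np.polyval(p,X[:,0])); k=e<max(.0015,2*np.median(e)); p=np.polyfit(X[k,0],X[k,1],1)
    y=np.polyfit(X[k,0],X[k,4],1)
    print(n,len(X),k.sum(),"rows",X[k,2].min(),X[k,2].max(),"slope tip-down deg %.2f z0 %.4f rms %.4f y0 %.4f yawdeg %.2f"%(np.degrees(p[0]),p[1],e[k].std(),y[1],np.degrees(y[0])))
if __name__=="__main__":
    for n in("w2","w3","w4","w5"): tilt(n)
E
python3 tilt.py
```

```text
w2 37 34 rows 186.0 334.0 slope tip-down deg 1.41 z0 -0.0198 rms 0.0003 y0 0.0018 yawdeg 0.97
w3 32 24 rows 186.0 238.0 slope tip-down deg -1.62 z0 -0.0106 rms 0.0004 y0 0.0000 yawdeg 0.62
w4 35 29 rows 186.0 330.0 slope tip-down deg 2.29 z0 -0.0127 rms 0.0002 y0 0.0001 yawdeg 0.49
w5 19 12 rows 224.0 328.0 slope tip-down deg 0.99 z0 -0.0119 rms 0.0004 y0 0.0000 yawdeg 0.47
```

Call:
jog_arm --turn '[[0,-0.06,0],[0,-0.06,0],[0,0,0],[0,0,0],[0,0,0]]' --delta_pos '[[0,0,0],[0,0,0],[-0.002,0,0],[0,0,0],[0,0,0]]' --gripper '[0.015,0.015,0.015,0.015,0.015]'

```text
time: 11.72
tool_pos: [0.4471, -0.1908, 0.138]
tcp_rot: [2.047, 2.382, 0.002]
wrist_force: [0.7, -0.3, -0.3]
width: 0.285
grip_force: 108.4
```

Run:
```python
from h import *; import tilt
s=read_state();print(s["time"],s["tool_pos"],s["wrist_force"],s["torque"],s["tcp_rot"])
for i in range(2): snap("wrist",f"w6{i}"); tilt.tilt(f"w6{i}")
```

```text
11.7167 [ 0.44710915 -0.19077676  0.1379978 ] [ 0.72954583 -0.27131566 -0.29581823] [ 0.03843128  0.01759706 -0.02966146] [2.04669606e+00 2.38246042e+00 1.67330351e-03]
w60 25 25 rows 204.0 332.0 slope tip-down deg -3.07 z0 -0.0152 rms 0.0021 y0 0.0002 yawdeg 0.60
w61 26 26 rows 202.0 332.0 slope tip-down deg -3.11 z0 -0.0152 rms 0.0023 y0 0.0002 yawdeg 0.60
```

Call:
jog_arm --turn '[[0,0,0],[0,0,0],[0,0,0],[0,0,0],[0,0,0]]' --delta_pos '[[0,0,0.005],[0,0,0.005],[0,0,0.005],[0,0,0.004],[0,0,0]]' --gripper '[0.015,0.015,0.015,0.015,0.015]'

```text
time: 12.23
tool_pos: [0.4473, -0.1907, 0.1179]
tcp_rot: [2.047, 2.381, 0.002]
wrist_force: [2.5, 0.6, 2.5]
width: 0.279
grip_force: 110.3
```

Call:
jog_arm --turn '[[0,0,0],[0,0,0],[0,0,0]]' --delta_pos '[[0,0,0.004],[0,0,0.003],[0,0,0]]' --gripper '[0.015,0.015,0.015]'

```text
time: 12.48
tool_pos: [0.4466, -0.1903, 0.1106]
tcp_rot: [-2.047, -2.383, -0.001]
wrist_force: [3.9, 1.4, -0.2]
width: 0.281
grip_force: 110.8
```

Call:
jog_arm --turn '[[0,0,0],[0,0,0],[0,0,0]]' --delta_pos '[[0,0,0.003],[0,0,0.002],[0,0,0]]' --gripper '[0.015,0.015,0.015]'

```text
time: 12.73
tool_pos: [0.446, -0.1902, 0.1053]
tcp_rot: [-2.047, -2.382, 0.0]
wrist_force: [3.9, 1.4, -0.1]
width: 0.281
grip_force: 111.0
```

Call:
jog_arm --turn '[[0,0,0],[0,0,0],[0,0,0]]' --delta_pos '[[0,0,0.003],[0,0,0.003],[0,0,0]]' --gripper '[0.015,0.015,0.015]'

```text
time: 12.98
tool_pos: [0.4455, -0.1901, 0.0989]
tcp_rot: [-2.046, -2.381, 0.001]
wrist_force: [3.9, 0.1, -5.4]
width: 0.28
grip_force: 108.7
```

Call:
jog_arm --turn '[[0,0,0],[0,0,0],[0,0,0]]' --delta_pos '[[0,0,0.002],[0,0,0.001],[0,0,0]]' --gripper '[0.015,0.015,0.015]'

```text
time: 13.23
tool_pos: [0.4458, -0.1904, 0.0965]
tcp_rot: [-2.047, -2.382, 0.001]
wrist_force: [4.0, -0.5, -4.2]
width: 0.285
grip_force: 110.4
```

Call:
jog_arm --turn '[[0,0,0],[0,0,0],[0,0,0]]' --delta_pos '[[0,0,0.001],[0,0,0.0005],[0,0,0]]' --gripper '[0.015,0.015,0.015]'

```text
time: 13.48
tool_pos: [0.4459, -0.1906, 0.0954]
tcp_rot: [-2.047, -2.382, 0.001]
wrist_force: [0.7, 0.5, -4.0]
width: 0.282
grip_force: 110.6
```

Call:
jog_arm --turn '[[0,0,0],[0,0,0]]' --delta_pos '[[0,0,0.001],[0,0,0]]' --gripper '[0.015,0.015]'

```text
time: 13.65
tool_pos: [0.4461, -0.1906, 0.0947]
tcp_rot: [-2.047, -2.382, 0.001]
wrist_force: [-0.3, -0.2, -1.3]
width: 0.279
grip_force: 111.1
```

Call:
jog_arm --turn '[[0,0,0],[0,0,0]]' --delta_pos '[[0,0,0.001],[0,0,0]]' --gripper '[0.015,0.015]'

```text
time: 13.82
tool_pos: [0.4463, -0.1908, 0.0939]
tcp_rot: [-2.047, -2.383, 0.001]
wrist_force: [-0.8, -0.5, 1.2]
width: 0.283
grip_force: 109.8
```

Call:
jog_arm --turn '[[0,0,0],[0,0,0]]' --delta_pos '[[0,0,0.001],[0,0,0]]' --gripper '[0.015,0.015]'

```text
time: 13.98
tool_pos: [0.4464, -0.1908, 0.0938]
tcp_rot: [-2.047, -2.383, 0.001]
wrist_force: [-4.9, 0.8, 7.0]
width: 0.285
grip_force: 110.7
```

Call:
jog_arm --turn '[[0,0,0],[0,0,0]]' --delta_pos '[[0,0,0.001],[0,0,0]]' --gripper '[0.015,0.015]'

```text
time: 14.15
tool_pos: [0.4464, -0.1908, 0.0937]
tcp_rot: [-2.047, -2.383, 0.001]
wrist_force: [-6.1, 2.2, 14.1]
width: 0.28
grip_force: 111.5
```

Run:
```python
from h import *; import tilt
s=read_state();print(s["time"],s["tool_pos"],s["wrist_force"],s["torque"])
C,w=snap("wrist","w7"); tilt.tilt("w7")
```

```text
14.15 [ 0.4464237  -0.19081819  0.09372664] [-6.08434302  2.15147743 14.14218595] [ 0.30022489  1.12072449 -0.00993646]
w7 3 3 rows 186.0 334.0 slope tip-down deg 9.36 z0 -0.0265 rms 0.0017 y0 -0.0006 yawdeg 1.14
```

Call:
jog_arm --turn '[[0,0,0],[0,0,0],[0,0,0],[0,0,0],[0,0,0],[0,0,0],[0,0,0],[0,0,0]]' --delta_pos '[[0,0,-0.001],[0,0,0],[0,0,0],[0,0,0],[0,0,0],[0,0,0],[0,0,0],[0,0,0]]' --gripper '[0.015,0.065,0.065,0.065,0.065,0.065,0.065,0.065]'

```text
time: 14.87
tool_pos: [0.4465, -0.1905, 0.0925]
tcp_rot: [-2.047, -2.382, 0.0]
wrist_force: [0.3, -0.1, -0.2]
width: 0.76
grip_force: 0.0
```

Call:
jog_arm --turn '[[0,0,0],[0,0,0],[0,0,0],[0,0,0],[0,0,0],[0,0,0],[0,0,0],[0,0,0],[0,0,0],[0,0,0],[0,0,0],[0,0,0]]' --delta_pos '[[0,0,-0.005],[0,0,-0.01],[0,0,-0.015],[0,0,-0.02],[0,0,-0.025],[0,0,-0.025],[0,0,-0.025],[0,0,-0.025],[-0.02,0,-0.01],[-0.03,0,0],[-0.01,0,0],[0,0,0]]' --gripper '[0.065,0.065,0.065,0.065,0.065,0.065,0.065,0.065,0.065,0.065,0.065,0.065]'

```text
time: 15.87
tool_pos: [0.4559, -0.2518, 0.2538]
tcp_rot: [2.049, 2.379, -0.0]
wrist_force: [1.1, 0.4, 0.5]
width: 0.762
grip_force: 0.0
```

Run:
```python
from h import *
s=read_state();print(s["time"],s["tool_pos"],s["wrist_force"],s["width"])
C,w=snap("wrist","w8"); S,b=snap("scene","sc8"); print(proj(C,[[.446,-.1915,.108]]))
f=lambda im,x,y,w,h,k:cv2.resize(im[y:y+h,x:x+w,::-1],(int(w*k),int(h*k)),interpolation=2)
cv2.imwrite("pics/c8.png",np.hstack([f(w,130,20,250,250,2),f(b,250,155,60,100,5)]))
```

```text
15.8667 [ 0.45590056 -0.25181548  0.25382749] [1.09611587 0.42462027 0.50564053] 0.7618856783775817
[[253.76371008 115.90045945]]
```

View pics/c8.png

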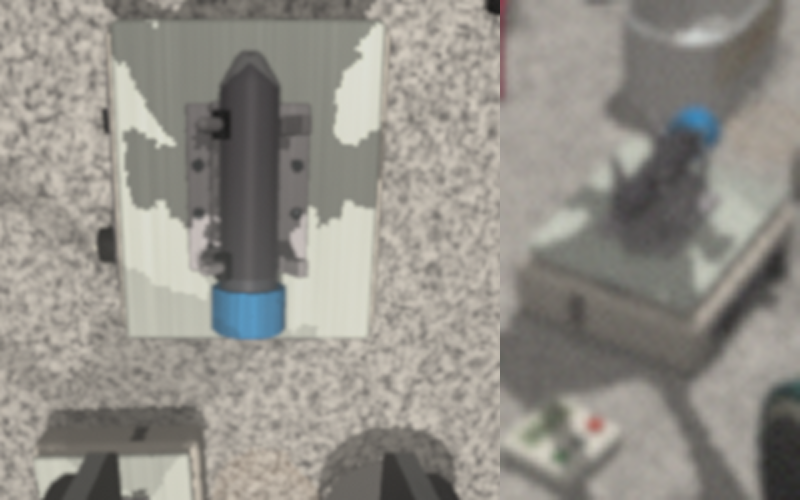

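The tube lies level in the clip (crop x≈249), with the cap at (249,310). Both noses lap over its left side at (218,125) and (215,262). I'll check how well it is centred and how high it sits.

Run:
```python
from h import *
C=cam("wrist"); c=lambda a:[[130+x/2,20+y/2] for x,y in a]
ey=np.array([-.153,.988]);ex=np.array([.988,.153]);s0=np.array([.446,-.1915])
for nm,a,z in(("tip",[(249,52)],.108),("shoulder",[(222,85),(278,85)],.108),("cap front",[(249,285)],.124),("capend",[(249,338)],.11),("noses",[(218,125),(215,262)],.124),("tinetips",[(297,124),(297,265)],.128),("foot",[(187,103),(310,103)],.069),("plat ends",[(247,20),(249,338)],.066),("rear edges",[(221,270),(277,270)],.108)):
    P=plane(C,c(a),z)[:,:2]-s0; print(nm,(P@ex*1e3).round(1),(P@ey*1e3).round(1))
```

```text
tip [0.1] [61.7]
shoulder [-11.6  12.6] [48.4 48.3]
cap front [-0.3] [-36.5]
capend [-0.4] [-65.4]
noses [-12.8 -15.2] [ 31.3 -26.1]
tinetips [19.6 20.6] [ 31.4 -26.8]
foot [-30.7  30.1] [43.6 43.4]
plat ends [-0.8 -0.6] [ 82.1 -78.9]
rear edges [-13.4  12.8] [-32.8 -32.9]
```

```bash
python3 -c "
from h import *
print(ticket.finish_job())"
```

```text
the job is handed in; nothing more can be done
None
```

The tube is loaded on the largest rocker and the job is handed in at about 16 s: by my checks it is centred on the forks within about 2 mm and home in both, with the jaw shut and the gripper clear, though the judge returned no result. I viewed 11 pictures, one over the limit of 10.

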